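Put the track panel away in the storage rack

ROBOT

A 6-joint arm with a two-finger parallel gripper is mounted at the origin on the work surface. World frame = base frame: x ahead of the robot, y to its left, z up, the work surface at z = 0. Lengths are in mm, angles in rad, forces in N, time in s.
With the tool pointing down it reaches from about 400 to 925 mm from the base axis. Payload 12.5 kg.
Tool frame: the origin (TCP) lies at the very end of the fingers, on their centre line; the grasp point (between the pads) lies 19 mm behind it (env.grasp_offset is the distance from the TCP to the grasp point, in mm); z points along the fingers, y is the direction in which the jaws open and shut (so a half turn about z gives the same grasp; the last joint's range is limited). The gripper opens to 95 mm and grips with 3 to 60 N. Pads are 20 mm wide; open, the fingers measure 119 mm over their backs; the gripper's body (75 mm by 180 mm) begins 59 mm behind the grasp point.
Start: joints at [-1.215, 0.491, 1.559, -0, 1.092, -0.106], TCP at [278.5, -559.54, 214.661] pointing down, gripper open.
Joint ranges: [-3.1, 3.1], [-0.84, 2.19], [0.05, 2.79], [-1.13, 4.28], [0.06, 2.93], [-2.69, 2.69]. Speed limits (rad/s): [2.22, 2.22, 2.79, 3.14, 3.14, 3.14].

INTERFACE

Orientations are given as [roll, pitch, yaw] about the fixed x, y, z axes, in that order (R = Rz(yaw) Ry(pitch) Rx(roll)).
In Python, from cell import env gives the robot as it stands. The module is installed in compiled form; this text tells all that it offers.
- The arm moves only by the shell command python3 -m pendant 'ROWS'. ROWS is JSON, one flat list of numbers, 5 for each row, row after row: the shift along the tool's x, y, z as a fraction of full scale, then the turn about the tool's z as a fraction of full scale, then the gripper's target within -1 to 1 (shut at 1, half-way at 0, fully open at -1). In form: [x, y, z, turn, grip, x, y, z, turn, grip, ...]. A call has 1 to 10 rows; each row shifts and turns the commanded pose from where the row before left it, along the tool's axes as they then stand; what a row does not reach is not made up. Full scale, the value 1, is 0.4 m for a shift and 180 degrees for a turn. A row lasts 1/8 s, in which the tool goes at most 62.5 mm and 10.7 degrees, less where a joint would pass 70% of its speed; a pose out of reach is approached as far as the arm can. A call with a number of a shift or a turn outside -1 to 1 is refused whole. A call with a gripper value outside its range is refused whole. The fingers move at their own pace and stop on an object; the grip force is fixed at half the most. Time passes only in rows, so rows that do not move let the fingers close. It gives the time, the measured TCP pose, the force and the opening at its end, in the units of the state.
- env.state(): the state, without advancing time (a new reading comes with each control period).
- env.read_camera(name): name is "scene" or "side" or "wrist"; returns the picture (420x560x3 uint8, red, green, blue); there is no depth.
- env.camera_model(name): a dict with "fx", "fy", "cx", "cy" (pixels), "k1" (the pictures are not rectified: a ray, as slopes to the right and down, at radius r is drawn at 1 + k1 r^2 times it, then the intrinsics apply), "view" (4x4, takes a point from world to camera coordinates); the wrist camera has in their place "tool_from_camera" (4x4, takes a point from camera to tool coordinates, whose origin is the TCP and whose axes are the flange's). Camera axes: x right, y down, z forward; pixel columns grow to the right and rows downward; lengths in mm; the calibration is good to about 2 mm. A picture is of the moment at which its call begins: read the wrist's pose just before it. camera_model takes no time and is no camera call.
- env.job_done(): hands the job in, once; it reports no verdict.
Trained networks look in the newest picture that a camera, given by its name, has taken for a name from the list of things; names that differ only in an ending like _2 or _b are one class to them, and where a whole thing is asked for, a point or a joint stands for the part that bears it (a point fixed in the world has none). Each returns a list of dicts, best first, with "confidence" (0 to 1); they miss things now and then, are a little off and sometimes report something else, mostly with a low value. They report only what shows in the picture. A call takes as long as a camera call. They do not tell look-alikes from the thing itself.
- env.masks_of(thing, camera): "region" (420x560 bool, what is visible of it).
- env.landmark_of(thing, camera): "xyz" ([x, y, z] in mm, in world coordinates, good to about 4 mm: a listed point, or the origin of a listed thing).
The state is a dict: "t": time; "joints": joint angles; "qvel": joint speeds; "tau": joint torques, N m; "eef_pos": TCP position; "tcp_rot": TCP orientation; "ft_force": force on the tool from outside, world axes, zero at the start; "moment": the same for the moment, N m; "opening": opening from 0.0 (shut) to 1.0 (fully open).
Only numpy, scipy, OpenCV 4.12 (cv2) and the standard library are available. Lean on these libraries where they do the work, as an engineer would, in place of code of your own. Each camera call takes 0.05 s, during which the arm holds its last target.

TASK

Take the tall model-railway track panel out of the dark grooved wooden stand and put it away in the free slot of the pale storage rack, beside the lower track panel already stored there. Lower it in gently, without dropping it, until it stands fully home on the slot's floor, about centred along the slot, then let go. Leave the small bare board where it stands.

Things in the scene. Friction and masses are not known exactly. Their poses are not given: they have to be found in the camera images.
- track_panel: Plywood slab 10 mm thick (x), 180 long (y), 130 tall (z up), 0.2 kg, upright in a groove of the stand. Origin: centre of the plywood's lower edge. x points out of the face carrying sleepers and two rails; these stand out 7 mm, only at heights 40 to 82 mm above the origin. Above 82 mm both faces are bare: grip there, across the thickness, mid-length.
- bare_board: Bystander: bare plywood board without track, 10 mm thick (x), 120 long (y), 80 tall (z up), upright in the stand's other groove, parallel to the track panel and 80 mm from it; which groove holds which varies. Origin: centre of its lower edge.
- stand: Dark wooden block fixed to the table, 150 (x) by 130 (y) by 34 mm high. Origin: centre of its underside. Two grooves along y, at x = -40 and +40 mm, each 14 mm wide and 24 mm deep (floor 10 mm above the table). Lift a panel straight up over 30 mm to free it.
- free_slot (a point): Centre of the free slot's floor, 12 mm above the table. x across, y along the slot, z up. 14 mm wide up to 24 mm above the floor, then flaring to a 30 mm mouth at 36 mm. Cheeks 100 mm long, ends open; panel may face either way. Pale rack, fixed, base 180 (x) by 200 mm. Occupied slot at x = +80 mm: a panel 90 mm tall is fixed in it.
Mind the look-alikes: they are no part of the job. What is shaped like the track_panel but orange or red is not meant.

How it is judged (in metres and radians):
At the end, for the whole second after the job is handed in: The track panel stands upright (within 11 degrees) and at rest in the free slot: its lower edge on the slot's floor (within 6 mm), within 10 mm across and 25 mm along the slot of the slot's centre, and turned within 11 degrees of the slot's direction, either way round (z of track_panel in the frame of free_slot between -0.006 and 0.006 m and x of track_panel in the frame of free_slot between -0.01 and 0.01 m and y of track_panel in the frame of free_slot between -0.025 and 0.025 m and angle between the y axis of track_panel and the y axis of free_slot, either way round below 0.2 rad and angle between track_panel's own z axis and vertical below 0.2 rad and linear speed of track_panel below 0.02 m/s); the robot touches nothing.
It fails at once if the track panel is dropped (falls faster than 0.6 m/s, a fall of about 18 mm, out of the gripper) (linear speed of track_panel above 0.6 m/s and contact force between track_panel and the fingers below 0.2 N).
It fails at once if the bare board is moved from its place by more than 20 mm (distance of bare_board from where it was at the start of the episode above 0.02 m).
It also fails if it takes over 42 s, if anything falls off the work surface, if the arm or the gripper's body presses on something with over 40 N, if the wrist force passes 120 N, or if a joint passes its speed limit or range.

## Working session

There is one attempt and no reset: what is moved stays moved. The work goes in short steps, Python scripts to look and compute and a shell command to move; the robot and the scene stay as the last step left them, time stands still between calls to the robot, and variables do not carry over. Pictures are saved under pics/ and viewed, and the job is handed in when it is done.

```bash
mkdir -p pics; cat > h.py <<'E'
from cell import env
import numpy as np, cv2
def snap(n,f):
    im=env.read_camera(n); cv2.imwrite('pics/'+f,im[:,:,::-1]); return im
def proj(n,P):
    m=env.camera_model(n);V=np.array(m['view']);P=np.atleast_2d(P)
    c=(V[:3,:3]@P.T).T+V[:3,3]; s=c[:,:2]/c[:,2:]; r2=(s**2).sum(1,keepdims=True); s=s*(1+m['k1']*r2)
    return s*[m['fx'],m['fy']]+[m['cx'],m['cy']]
E
python3 - <<'E'
from h import *
np.set_printoptions(precision=1,suppress=True)
s=env.state();print(s['t'],s['eef_pos'],s['tcp_rot'],s['opening'])
for n in ['scene','side','wrist']:
    snap(n,n+'0.png')
    for t in ['track_panel','bare_board','stand','free_slot']:
        print(n,t,[(np.round(d['xyz'],1),round(d['confidence'],2)) for d in env.landmark_of(t,n)])
print(env.state()['t'])
E
```

```text
0.0 [ 278.4 -559.3  214. ] [-3.1 -0.   0.5] 1.0022544281843488
scene track_panel [(array([823.7, 250.1,   3.4]), 0.77), (array([625.9, 224.3,  11.3]), 0.73), (array([ 768. , -257.4,   -1.4]), 0.7), (array([357.5, 257.8,   0.9]), 0.66), (array([ 296.4, -171.9,    0.7]), 0.64)]
scene bare_board []
scene stand [(array([588.5, 228.2,   3.7]), 0.69)]
scene free_slot [(array([ 474.6, -227.2,   14.2]), 0.56)]
side track_panel [(array([357.5, 256.7,   0.1]), 0.94), (array([ 298.1, -172.2,    2.9]), 0.75), (array([628.4, 225.5,  12.2]), 0.65), (array([824.5, 245.4,   2.7]), 0.59), (array([ 765.8, -257.3,    1.8]), 0.59)]
side bare_board [(array([546.3, 222.7,   9.6]), 0.58)]
side stand [(array([590. , 226.5,   0.5]), 0.62)]
side free_slot [(array([ 472. , -231.2,    9.8]), 0.61)]
wrist track_panel []
wrist bare_board []
wrist stand []
wrist free_slot []
0.75
```

View pics/scene0.png

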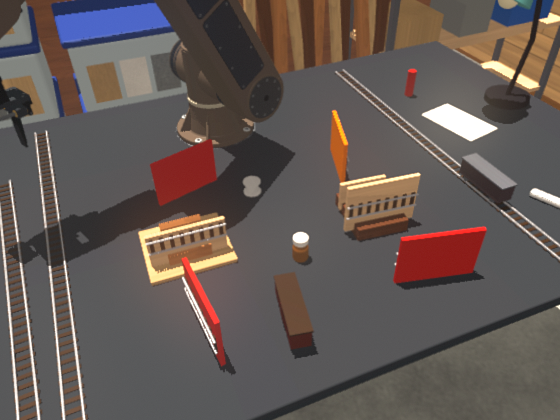

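View pics/side0.png

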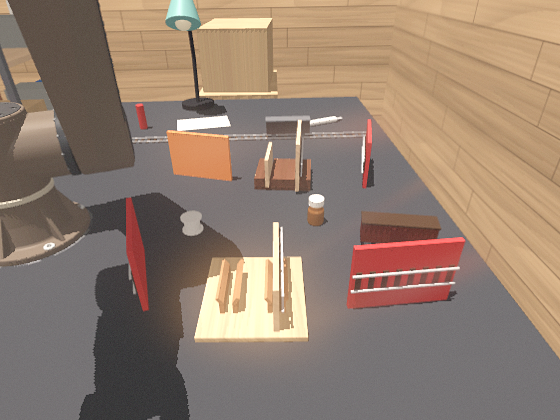

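```bash
python3 - <<'E'
from h import *
for n in ['scene','side']:
    print(n,proj(n,[[627,225,11],[546,223,10],[473,-229,12],[627,225,140]]).round(), np.linalg.inv(np.array(env.camera_model(n)['view']))[:3,3])
print(env.state()['tcp_rot'],env.grasp_offset,np.array(env.camera_model('wrist')['tool_from_camera']).round(2))
E
```

```text
scene [[378. 222.]
 [361. 204.]
 [184. 233.]
 [384. 180.]] [1405.94800017 -349.97170976  845.17338002]
side [[297. 176.]
 [268. 177.]
 [231. 292.]
 [297. 131.]] [ 541.04719622 -731.28572662  494.34070341]
[3.14148705e+00 4.92698343e-05 4.61776824e-01] 18.8 [[   0.     -0.97   -0.24   67.27]
 [   1.      0.     -0.     -0.55]
 [   0.     -0.24    0.97 -170.95]
 [   0.      0.      0.      1.  ]]
```

```bash
python3 - <<'E'
from h import *
a=cv2.imread('pics/scene0.png');b=cv2.imread('pics/side0.png')
c=[cv2.resize(x,(400,300),interpolation=cv2.INTER_CUBIC) for x in (a[160:250,320:440],b[110:200,235:355],a[200:290,130:250],b[215:350,170:350])]
cv2.imwrite('pics/crops.png',np.vstack([np.hstack(c[:2]),np.hstack(c[2:])]))
E
```

```text
(no output)
```

View pics/crops.png

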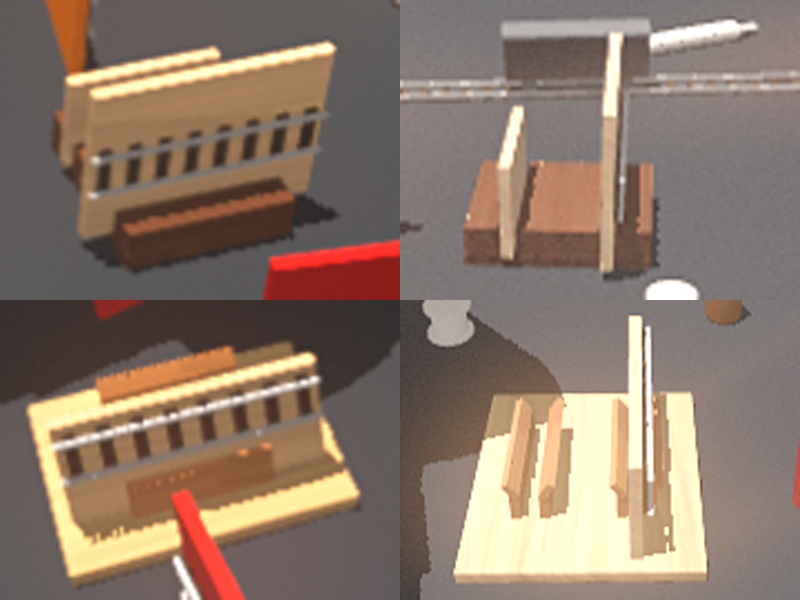

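The pale panel in the stand, at scene (384,200) and side (297,150), is the one meant. It is plywood-coloured, carries track and is the taller one in the dark stand. The other candidates are ruled out:
- Orange or red panels at side (200,155), (367,150), (137,255) and (405,270).
- The pale panel at side (278,275), which is the one already stored in the rack.
- The shorter board at side (268,165), which is the bystander.

The free slot is between the cheeks at side (231,288). Next I fit the poses.

```bash
cat > fit.py <<'E'
from h import *
from scipy.optimize import least_squares
def fit(obs,z,p0):
    def w(p,L): 
        c,s=np.cos(p[2]),np.sin(p[2]); L=np.array(L,float)
        return np.c_[p[0]+c*L[:,0]-s*L[:,1],p[1]+s*L[:,0]+c*L[:,1],z+L[:,2]]
    def r(p): return np.concatenate([(proj(n,w(p,[o[0] for o in O]))-[o[1] for o in O]).ravel() for n,O in obs.items()])
    f=least_squares(r,p0,loss='soft_l1',x_scale=[1,1,.01]); print(f.x.round(3), r(f.x).round(1)); return f.x
E
python3 - <<'E'
from fit import *
print('panel');
A={'scene':[((5,-90,130),(347.9,189.1)),((5,90,130),(419.6,177)),((5,-90,0),(344.6,231.4))],
'side':[((-5,-90,130),(296.5,143.9)),((5,-90,130),(299.8,143.9)),((-5,-90,0),(295.9,190.4)),((5,-90,0),(298.6,190.4)),((-5,90,130),(298,120.5)),((5,90,130),(301.9,120.5))]}
fit(A,10,[627,225,0]);fit({'scene':A['scene']},10,[627,225,0]);fit({'side':A['side']},10,[627,225,0])
print('base')
B={'side':[((-90,-100,0),(195.7,337.9)),((90,-100,0),(307.7,337.4)),((-90,100,0),(211.9,257.3)),((90,100,0),(300.5,257.3))],
'scene':[((-90,-100,0),(139,231.5)),((90,-100,0),(152.5,281.6)),((90,100,0),(237.4,257))]}
p=fit(B,12,[513,-229,0]);fit({'side':B['side']},12,[513,-229,0])
print(p[:2]-40*np.array([np.cos(p[2]),np.sin(p[2])]))
E
```

```text
panel
[ 6.30977e+02  2.23011e+02 -1.18000e-01] [ 0.5  0.6  1.4 -1.5  0.1  0.5 -0.7  0.9  0.1  1.  -0.9  1.3  0.2  1.4
  0.2 -0.1 -0.1 -0. ]
[ 6.31138e+02  2.21791e+02 -1.40000e-01] [-0.3  0.3  1.3 -0.9 -0.7  0.2]
[ 6.31790e+02  2.28635e+02 -1.12000e-01] [-0.4  0.   0.4  0.1 -0.6  0.3  0.5  0.4  0.2 -0.8 -0.2 -0.7]
base
[ 5.13289e+02 -2.32008e+02 -3.20000e-02] [-2.1 -0.1  0.6 -0.6 -0.6 -0.1  0.3 -1.1 -0.5 -0.3 -1.1  0.8  0.8  0.9]
[ 5.13709e+02 -2.32679e+02 -3.40000e-02] [-2.1  0.1  0.8 -0.1 -0.2  0.   0.7 -0.8]
[ 473.30911114 -230.74366004]
```

```bash
python3 -m pendant '[0,0,0,-0.0525,-1, 0,0,0,-0.0525,-1, 0,0,0,-0.0525,-1, 0,0,0,-0.0525,-1, 0,0,0,-0.0525,-1, 0,0,0,-0.0525,-1]'; python3 -m pendant '[0.128,0.04,0,0,-1, 0.128,0.04,0,0,-1, 0.128,0.04,0,0,-1, 0.128,0.04,0,0,-1, 0.128,0.04,0,0,-1, 0.128,0.04,0,0,-1, 0.128,0.04,0,0,-1, 0.128,0.04,0,0,-1]'
```

```text
t: 1.5
eef_pos: [278.5, -559.5, 214.7]
tcp_rot: [3.142, 0.0, 1.457]
ft_force: [0.6, -0.3, -0.2]
opening: 1.004
t: 2.5
eef_pos: [455.0, -166.5, 214.9]
tcp_rot: [3.141, 0.0, 1.451]
ft_force: [0.7, 0.2, -0.3]
opening: 0.996
```

```bash
python3 - <<'E'
from h import *
print(env.state()['eef_pos']);snap('wrist','w1.png')
E
python3 -m pendant '[0.128,0.04,0,0,-1, 0.128,0.04,0,0,-1, 0.128,0.04,0,0,-1, 0.128,0.04,0,0,-1, 0.128,0.04,0,0,-1, 0.128,0.04,0,0,-1, 0.128,0.04,0,0,-1, 0.1,0.04,0,0,-1,0,0,0,0,-1]'
python3 - <<'E'
from h import *
s=env.state();print(s['eef_pos'],s['tcp_rot']);snap('wrist','w2.png')
E
```

```text
[ 454.96603925 -166.53303687  214.9055163 ]
t: 3.68
eef_pos: [629.4, 214.6, 213.8]
tcp_rot: [-3.141, -0.0, 1.454]
ft_force: [-0.7, 0.4, 0.5]
opening: 0.998
[629.42087045 214.59789309 213.84289761] [-3.14140381e+00 -5.26926549e-05  1.45414226e+00]
```

View pics/w1.png

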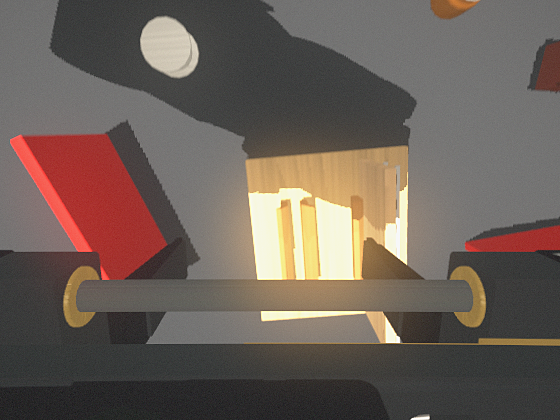

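View pics/w2.png

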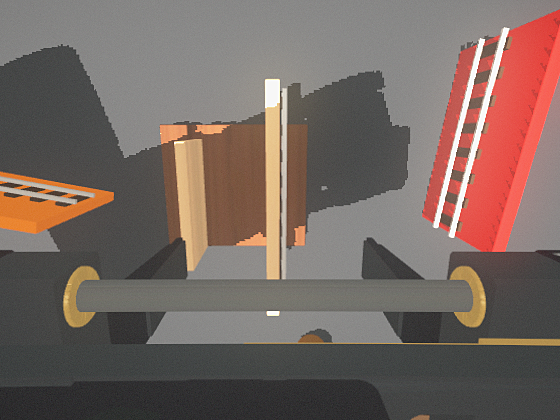

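```bash
cat >> h.py <<'E'
from scipy.spatial.transform import Rotation as R
def wcam(pos,rpy):
    m=env.camera_model('wrist');T=np.eye(4);T[:3,:3]=R.from_euler('xyz',rpy).as_matrix();T[:3,3]=pos
    return m,T@np.array(m['tool_from_camera'])
def wpix2world(pos,rpy,uv,z):
    m,C=wcam(pos,rpy); out=[]
    K=np.array([[m['fx'],0,m['cx']],[0,m['fy'],m['cy']],[0,0,1]])
    for u in uv:
        d=cv2.undistortPoints(np.array([[u]],float),K,np.array([m['k1'],0,0,0,0]))[0,0]
        v=C[:3,:3]@np.r_[d,1]; out.append(C[:3,3]+v*(z-C[2,3])/v[2])
    return np.array(out)
E
python3 - <<'E'
from h import *
p=wpix2world([629.42,214.6,213.84],[np.pi,0,1.4541],[(265,80),(280,80),(267,315),(279.5,315)],140);print(p.round(1))
f=(p[0]+p[1])/2;n=(p[2]+p[3])/2;print((f+n)/2,f-n,np.linalg.norm(f-n),np.arctan2(-(f-n)[0],(f-n)[1]))
b=cv2.imread('pics/w2.png');cv2.imwrite('pics/w2c.png',cv2.resize(b[70:330,230:330],(300,780//1))[:,:][:600])
w=wpix2world([454.97,-166.53,214.91],[np.pi,0,1.451],[(247,159),(407,147),(262,320)],12);print(w.round(1),np.linalg.norm(w[0]-w[1]))
b=cv2.imread('pics/w1.png');cv2.imwrite('pics/w1c.png',cv2.resize(b[140:330,235:420],(779,800))[:600])
E
```

```text
[[634.4 315.6 140. ]
 [644.6 314.4 140. ]
 [614.  137.4 140. ]
 [624.1 136.2 140. ]]
[629.29748036 225.88840453 140.        ] [ 20.47482255 178.16488577   0.        ] 179.3375166520269 -0.11441870107489999
[[ 429.  -126.5   12. ]
 [ 604.6 -134.8   12. ]
 [ 420.  -326.    12. ]] 175.816324650496
```

View pics/w1c.png

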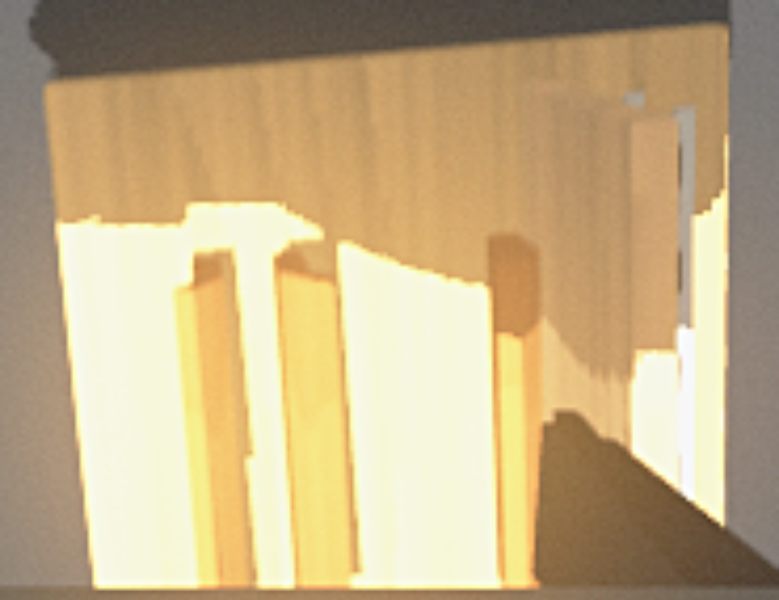

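```bash
python3 -m pendant '[0.028,-0.003,0,0,-1, 0,0,0.06,0,-1, 0,0,0.08,0,-1, 0,0,0.07,0,-0.5, 0,0,0.05,0,-0.5, 0,0,0.022,0,-0.5, 0,0,0,0,0,0,0,0,0,0]'
python3 - <<'E'
from h import *
s=env.state();print(s['eef_pos'],s['tcp_rot']);snap('wrist','w3.png')
E
```

```text
t: 4.72
eef_pos: [629.5, 223.5, 102.8]
tcp_rot: [3.14, -0.0, 1.451]
ft_force: [0.3, 0.5, -0.5]
opening: 0.597
[629.47980316 223.46164184 102.83805818] [ 3.14019747e+00 -4.26551105e-04  1.45118897e+00]
```

View pics/w3.png

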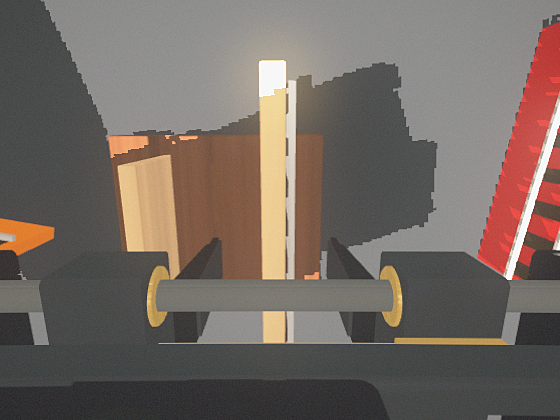

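The panel stands between the fingers: its top edge runs from (272,62) down to (272,340), and the fingers are centred at about column 274. Closing now.

```bash
python3 -m pendant '[0,0,0,0,1, 0,0,0,0,1, 0,0,0,0,1, 0,0,0,0,1, 0,0,0,0,1, 0,0,0,0,1, 0,0,0,0,1, 0,0,0,0,1]'
python3 -m pendant '[0,0,-0.01,0,1, 0,0,-0.02,0,1, 0,0,-0.04,0,1,0,0,-0.05,0,1,0,0,-0.05,0,1, 0,0,-0.06,0,1,0,0,-0.06,0,1,0,0,-0.02,0,1, 0,0,0,0,1]'
python3 - <<'E'
from h import *
s=env.state();print(s['eef_pos'],s['tcp_rot'],s['opening']);snap('wrist','w4.png');snap('side','s4.png')
E
```

```text
t: 5.78
eef_pos: [629.1, 223.5, 101.8]
tcp_rot: [3.142, 0.0, 1.451]
ft_force: [-0.0, -1.4, 1.2]
opening: 0.105
t: 6.9
eef_pos: [629.0, 223.5, 226.3]
tcp_rot: [3.141, -0.0, 1.451]
ft_force: [0.3, -0.0, -2.0]
opening: 0.102
[629.03250663 223.48108826 226.31653177] [ 3.14075081e+00 -1.92667693e-04  1.45142362e+00] 0.10238288760220433
```

View pics/w4.png

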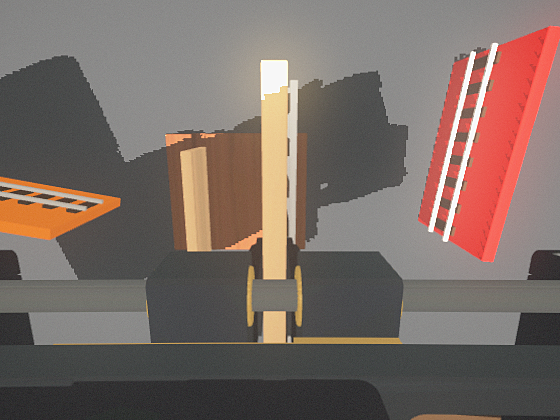

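View pics/s4.png

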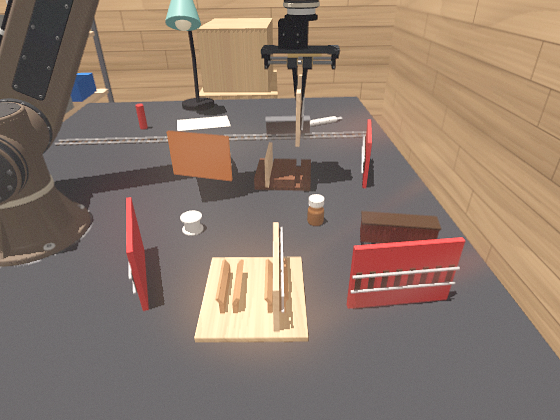

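```bash
python3 - <<'E'
from h import *
b=cv2.imread('pics/s4.png')[245:345,190:315]
cv2.imwrite('pics/s4c.png',cv2.resize(b,(750,600),interpolation=cv2.INTER_CUBIC))
E
```

```text
(no output)
```

View pics/s4c.png

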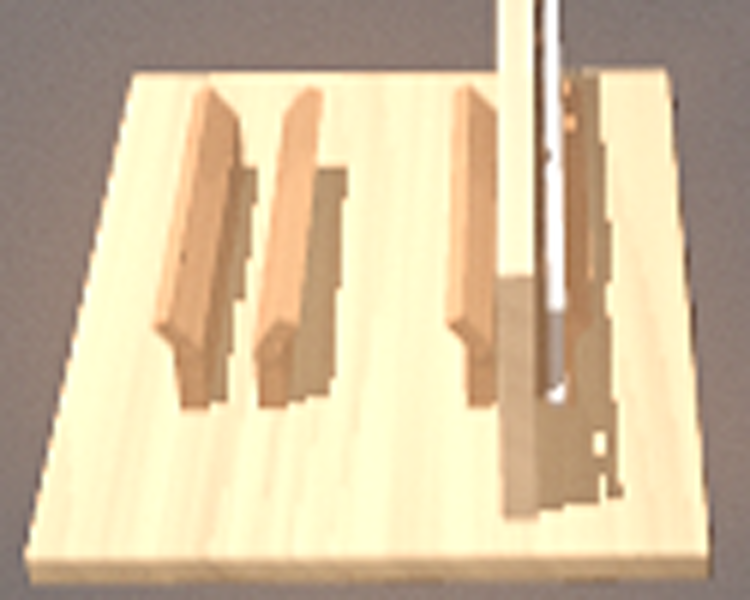

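```bash
python3 - <<'E'
from fit import *
f=lambda u,v:(190+(u+.5)/6-.5,245+(v+.5)/6-.5)
C=[((-7,-50,0),f(210,408)),((7,-50,0),f(258,408)),((75,-90,0),f(500,518)),((85,-90,0),f(538,515))]
D=[((-50,-100,0),f(30,557)),((130,-100,0),f(710,557)),((-50,100,0),f(135,72)),((130,100,0),f(667,72))]
fit({'side':C},12,[474,-229,-.04]);fit({'side':D},12,[474,-229,-.04]);fit({'side':C+D},12,[474,-229,-.04])
E
```

```text
[ 4.72619e+02 -2.28601e+02 -2.60000e-02] [-0.3 -0.   0.  -0.1  0.1 -0.1  0.1  0.3]
[ 4.73863e+02 -2.30350e+02 -3.80000e-02] [-1.   0.1  0.4 -0.4 -0.1  0.4  0.7 -0.2]
[ 4.73563e+02 -2.29118e+02 -3.60000e-02] [-0.1  0.1  0.3  0.1  0.2  0.5  0.1  1.  -1.  -0.5  0.2 -1.1 -0.3  0.
  0.4 -0.7]
```

```bash
python3 -m pendant '[0,0,0,-0.013,1,0,0,0,-0.013,1,-0.05,-0.015,0,0,1,-0.1,-0.03,0,0,1,-0.1,-0.03,0,0,1,-0.1,-0.03,0,0,1,-0.1,-0.03,0,0,1,-0.1,-0.03,0,0,1,-0.1,-0.03,0,0,1,-0.1,-0.03,0,0,1]'
python3 -m pendant '[-0.1,-0.03,0,0,1,-0.1,-0.03,0,0,1,-0.1,-0.03,0,0,1,-0.07,-0.022,0,0,1,-0.032,-0.011,0,0,1,0,0,0,0,1,0,0,0,0,1]'
python3 - <<'E'
from h import *
s=env.state();print(s['eef_pos'],s['tcp_rot'],s['opening']);snap('wrist','w5.png');snap('side','s5.png')
E
```

```text
t: 8.25
eef_pos: [526.3, -74.8, 225.5]
tcp_rot: [-3.141, 0.0, 1.532]
ft_force: [0.9, 0.4, -1.2]
opening: 0.105
t: 9.12
eef_pos: [472.7, -231.0, 225.7]
tcp_rot: [-3.141, -0.0, 1.533]
ft_force: [0.3, 0.4, -1.4]
opening: 0.105
[ 472.66601948 -230.97670082  225.74998628] [-3.14149363e+00 -1.68061948e-04  1.53346733e+00] 0.10519261027876435
```

View pics/w5.png

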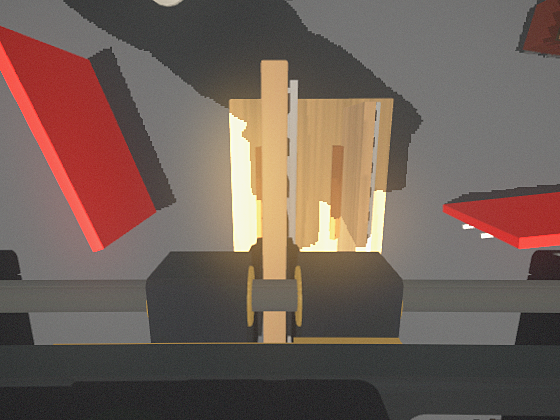

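View pics/s5.png

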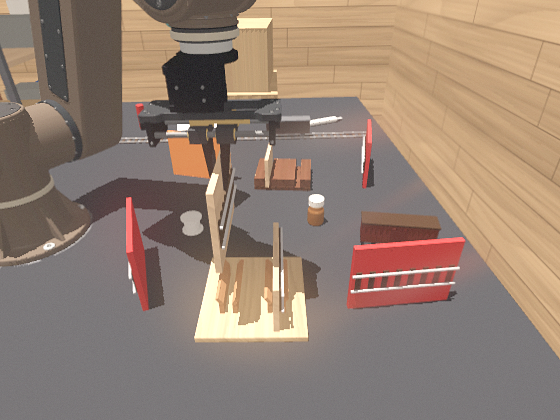

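```bash
python3 - <<'E'
from h import *
P=[472.67,-230.98,225.75];r=[3.1415,0,1.5335]
w=wpix2world(P,r,[(229,99),(393,98),(232,250)],12);print(w.round(1),np.linalg.norm(w[0]-w[1]))
# rear edge midpoint minus half length, slot -40
e=(w[1]-w[0])[:2];e/=np.linalg.norm(e);n=np.array([-e[1],e[0]])
print(np.arctan2(e[1],e[0]), (w[0]+w[1])[:2]/2-100*n-40*e)
q=wpix2world(P,r,[(370,245),(380,103)],92);print(q.round(1))
b=cv2.imread('pics/w5.png');cv2.imwrite('pics/w5c.png',cv2.resize(b[50:260,220:400],(514,600)))
b=cv2.imread('pics/s5.png');cv2.imwrite('pics/s5c.png',cv2.resize(b[165:345,185:315],(433,600)))
E
```

```text
[[ 426.8 -128.8   12. ]
 [ 605.1 -134.7   12. ]
 [ 418.2 -303.    12. ]] 178.4185072419764
-0.032949963255734654 [ 472.71587665 -230.35512841]
[[ 562.7 -273.8   92. ]
 [ 567.1 -144.2   92. ]]
```

View pics/w5c.png

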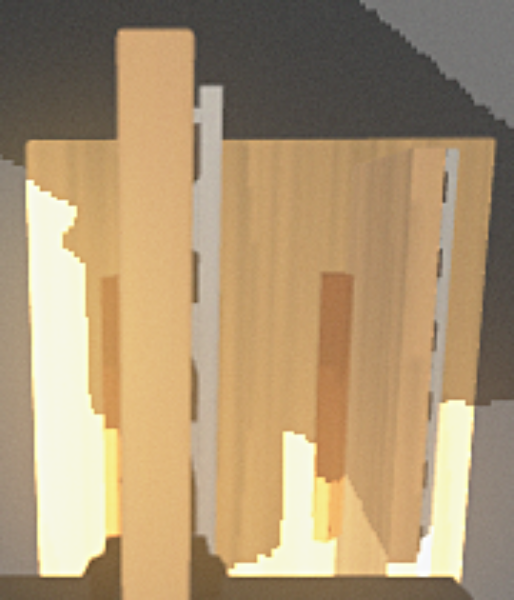

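View pics/s5c.png

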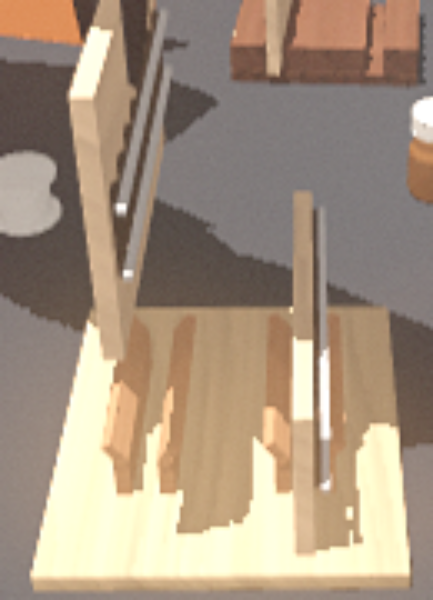

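```bash
python3 -m pendant '[0,0,0.02,0,1,0,0,0.04,0,1,0,0,0.05,0,1,0,0,0.04,0,1,0,0,0.03,0,1,0,0,0.015,0,1,0,0,0,0,1,0,0,0,0,1]'
python3 - <<'E'
from h import *
s=env.state();print(s['eef_pos'],s['tcp_rot'],s['opening']);snap('side','s6.png')
snap('scene','c6.png')
b=cv2.imread('pics/s6.png')[195:345,185:315];c=cv2.imread('pics/c6.png')[160:290,120:250]
cv2.imwrite('pics/s6c.png',np.hstack([cv2.resize(b,(400,461)),cv2.resize(c,(400,461))]))
d=s['eef_pos'];ps=s['tcp_rot'][2]-np.pi/2
for n in('side','scene'):
  L=np.array([[x,y,z] for x,y,z in[(-5,-90,0),(5,-90,0),(5,90,0),(-5,-90,130),(5,-90,130),(5,90,130)]],float);L[:,1]+=2.4
  c_,s_=np.cos(ps),np.sin(ps)
  W=np.c_[d[0]+c_*L[:,0]-s_*L[:,1],d[1]+s_*L[:,0]+c_*L[:,1],d[2]-91.8+L[:,2]]
  print(n,proj(n,W).round(1).tolist())
E
```

```text
t: 10.22
eef_pos: [472.8, -231.9, 148.3]
tcp_rot: [3.141, 0.0, 1.533]
ft_force: [0.4, -0.7, -2.6]
opening: 0.106
[ 472.79676937 -231.86417629  148.26374921] [3.14090374e+00 4.79021813e-04 1.53310894e+00] 0.1059292519060728
side [[219.8, 312.2], [226.4, 312.2], [236.8, 241.8], [211.0, 244.2], [218.4, 244.2], [231.9, 181.8]]
scene [[142.6, 227.8], [143.3, 230.4], [218.1, 211.9], [130.9, 183.4], [131.5, 186.0], [212.4, 168.0]]
```

View pics/s6c.png

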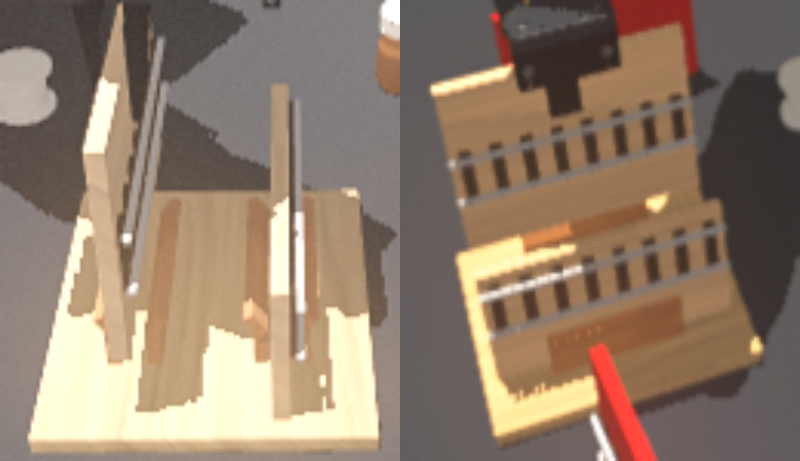

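```bash
python3 -m pendant '[0,0,0.015,0,1,0,0,0.015,0,1,0,0,0.015,0,1,0,0,0.015,0,1,0,0,0,0,1]'; python3 -m pendant '[0,0,0.012,0,1,0,0,0.012,0,1,0,0,0.01,0,1,0,0,0,0,1]'
```

```text
t: 10.95
eef_pos: [472.4, -231.6, 123.3]
tcp_rot: [-3.141, -0.0, 1.533]
ft_force: [0.2, 0.6, -2.7]
opening: 0.105
t: 11.45
eef_pos: [472.5, -231.7, 109.9]
tcp_rot: [-3.141, -0.0, 1.533]
ft_force: [-0.5, -0.1, -1.1]
opening: 0.103
```

```bash
python3 -m pendant '[0,0,0.005,0,1,0,0,0.005,0,1,0,0,0,0,1]'; python3 -m pendant '[0,0,0.003,0,1,0,0,0.002,0,1,0,0,0,0,1]'
```

```text
t: 11.82
eef_pos: [472.5, -231.7, 106.1]
tcp_rot: [-3.141, -0.0, 1.533]
ft_force: [0.2, 0.4, -2.5]
opening: 0.105
t: 12.2
eef_pos: [472.6, -231.7, 104.2]
tcp_rot: [-3.142, 0.0, 1.533]
ft_force: [0.2, 0.3, -1.7]
opening: 0.107
```

```bash
python3 -m pendant '[0,0,0.0025,0,1,0,0,0,0,1]'; python3 -m pendant '[0,0,0.002,0,1,0,0,0,0,1]'
```

```text
t: 12.45
eef_pos: [472.7, -231.8, 103.8]
tcp_rot: [3.141, 0.0, 1.533]
ft_force: [-0.5, 1.2, 4.9]
opening: 0.103
t: 12.7
eef_pos: [472.7, -231.8, 103.7]
tcp_rot: [3.141, 0.001, 1.533]
ft_force: [-3.5, 1.6, 15.5]
opening: 0.105
```

Contact came at TCP z 103.8, exactly where the slot floor should be. I'll check in pictures before letting go.

```bash
python3 -m pendant '[0,0,-0.002,0,1,0,0,0,0,1]'; python3 - <<'E'
from h import *
s=env.state();snap('side','s7.png')
snap('scene','c7.png')
b=cv2.imread('pics/s7.png')[195:345,185:315];c=cv2.imread('pics/c7.png')[160:290,120:250]
cv2.imwrite('pics/s7c.png',np.hstack([cv2.resize(b,(400,461)),cv2.resize(c,(400,461))]))
E
```

```text
t: 12.95
eef_pos: [472.7, -231.8, 103.7]
tcp_rot: [3.141, 0.0, 1.533]
ft_force: [-1.6, 1.1, 8.2]
opening: 0.104
```

View pics/s7c.png

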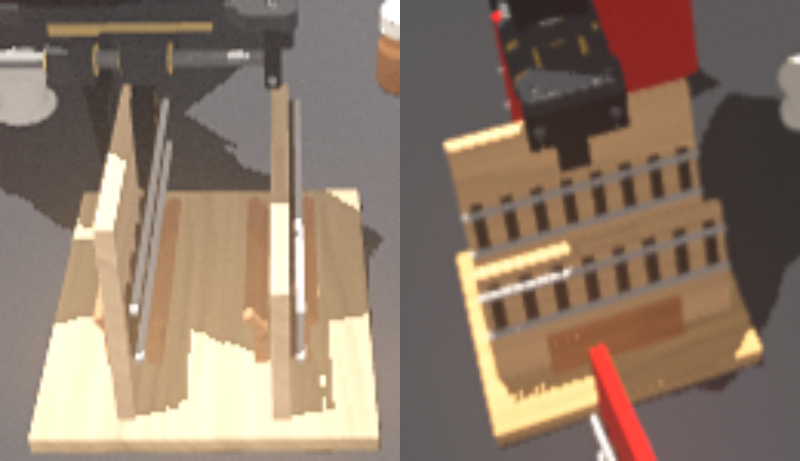

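The panel's lower near corner (125,418) is level with the stored panel's (282,418), and it stands upright between the cheeks. Releasing now.

```bash
python3 -m pendant '[0,0,0,0,0.6,0,0,0,0,0.3,0,0,0,0,0.1,0,0,0,0,0.1,0,0,0,0,0.1,0,0,-0.02,0,0.1,0,0,-0.04,0,0.1,0,0,-0.06,0,0.1,0,0,-0.08,0,0.1,0,0,-0.08,0,0.1]';python3 -m pendant '[0,0,-0.05,0,0.1,0,0,0,0,0.1,0,0,0,0,0.1,0,0,0,0,0.1]'; python3 - <<'E'
from h import *
s=env.state();snap('side','s8.png')
print([(d['xyz'],d['confidence']) for n in ('side',) for d in env.landmark_of('track_panel',n)])
snap('scene','c8.png');snap('wrist','w8.png')
b=cv2.imread('pics/s8.png');c=cv2.imread('pics/c8.png')[160:290,120:250]
cv2.imwrite('pics/s8c.png',np.hstack([cv2.resize(b[195:345,185:315],(400,461)),cv2.resize(c,(400,461))]))
E
```

```text
t: 14.3
eef_pos: [472.5, -231.7, 216.8]
tcp_rot: [3.141, 0.0, 1.533]
ft_force: [0.0, -0.3, 0.2]
opening: 0.448
t: 14.8
eef_pos: [472.3, -231.6, 234.3]
tcp_rot: [-3.14, -0.001, 1.533]
ft_force: [-1.0, -0.3, -0.0]
opening: 0.451
[([298.1, -171.4, 5.0], 0.93), ([822.9, 246.5, 2.3], 0.86), ([359.3, 255.9, 0.0], 0.85), ([470.0, -228.9, 10.9], 0.74), ([764.9, -259.3, -0.9], 0.62)]
```

View pics/s8c.png

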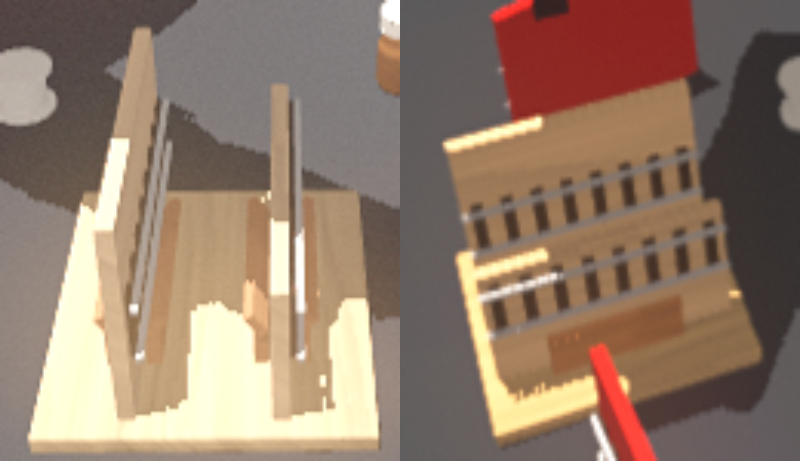

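View pics/s8.png

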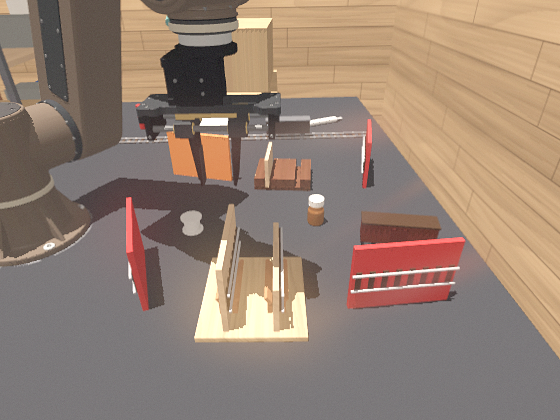

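The panel stands upright in the free slot at side (228,270), and the gripper is well clear above it. The board is still in its groove at (268,165). Handing in.

```bash
python3 -c "
from cell import env
print(env.job_done(), env.state()['t'])"
```

```text
the job is handed in; nothing more can be done
the job is handed in; nothing more can be done
```

I took the plywood track panel out of the dark stand and put it in the rack's free slot. I lowered it until it touched the floor, let go, backed off upwards and handed the job in. That took about 15 s of the 42 s allowed. No verdict was reported.

- **Seating:** the panel touched at TCP height 103.8 mm, which is where I expected the 12 mm slot floor to be. The highest force I read while it settled was about 16 N.
- **Final position:** in the last pictures it stands upright and is level with the stored panel. The network put it at (470, -229, 11) mm, against my slot estimate of about (473, -230, 12) mm.
- **Bare board:** it looks unmoved in the last side picture; I did not measure it.
- **Disagreements:** my measurements of the slot differed by about 2 mm in position, and by about 0.02 rad in direction. One early side-camera fit put the panel's position along the stand about 7 mm from the scene-camera fit. I aimed the grasp by the wrist camera, whose measured panel length came to 179 of 180 mm.

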